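Lay a breakfast tray at the cereal buffet

TASK

Lay the wooden breakfast tray for one guest, left, right and behind being as you see the tray from the robot's side: stand the milk jug in the middle of the saucer, and lay the spoon to the right of the bowl, midway between the bowl and the tray's right-hand rim and level with the bowl, straight along the tray with its scoop pointing away from you. Stand the glass tumbler behind the spoon, in line with it and level with the saucer, and stand the honey jar midway between the jug and the tumbler, in one straight row with them. Set everything down gently and upright, and leave the bowl, the saucer and everything else where they stand.

Things in the scene. Friction and masses are not known exactly. Their poses are not given: they have to be found in the camera images.
- tray: Fixed dark wooden tray, 310 mm deep (x), 380 mm wide (y), on one half of the counter. Rim 10 mm wide, 16 mm high; steel handles, 34 mm high, on the left and right rims. Origin: its middle, at counter height; its floor is 8 mm higher, x -145 to 145, y -180 to 180 mm inside. +x points to the far rim (behind), +y to the left rim, -y to the right rim; turned up to 9 degrees.
- bowl: White cereal bowl, already on the tray near the middle of its front half: 120 mm across the rim, 52 mm high, loose, not to be moved. Origin at the centre of its foot; its axes are parallel to the tray's at the start.
- saucer: Small white saucer, already on the tray at the back left: 102 mm across, rim 10 mm high, flat well of about 76 mm diameter, 5 mm above its underside. Loose, not to be moved. Origin at the centre of its underside; its axes are parallel to the tray's at the start.
- jug: Stainless steel milk jug, round, 82 mm high, 58 mm across from 12 to 56 mm above its underside, neck 52 mm, foot 50 mm; 0.22 kg. Origin at the centre of its underside. A bow handle stands out along its -x axis to 56 mm from the jug's axis, a short pouring lip along +x: grip it across its y axis.
- tumbler: Clear drinking glass, 100 mm high, 56 mm across at the foot and 62 mm at the rim, open at the top; 0.22 kg. Origin at the centre of its underside.
- jar: Honey jar: amber glass with a paper band and a brass-coloured lid, 48 mm across, 65 mm high (the lid, 47 mm across, from 50 mm up); 0.16 kg. Origin at the centre of its underside.
- spoon: Steel spoon, 141 mm long, lying flat. Origin at the underside, mid-length; +x points to the scoop (37 mm wide, 12 mm high, tip at x = 68 mm); handle end at x = -73 mm. From x = -38 to 4 the handle is 10 mm wide (y), top 7 to 8 mm high: grip it there across y, near the origin. Spoon, jug, tumbler and jar start on a black rubber mat, 4 mm thick, on the counter's other half.
- salt: Bystander: small glass salt shaker with a steel cap, 38 mm across, 63 mm high, standing in the middle of the mat among the loose things. Not to be disturbed. Origin at the centre of its underside.
- sugar: Bystander: glass sugar dispenser with a conical steel top, 72 mm across, 145 mm high, standing behind the mat. Not to be disturbed. Origin at the centre of its underside.
- scoop: Bystander: steel cereal scoop, about 240 mm long and 35 mm high, lying crosswise behind the tray. Not to be disturbed. Origin at the counter, where its trough meets its tubular handle.
Things that resemble listed ones, but are neither listed nor needed, are in the scene too. There is more than one size of the jar; the job needs the largest.

How it is judged:
At the end, for the whole second after the job is handed in: Jug within 12 mm of saucer centre; spoon 98-142 mm right of tray middle, level with bowl within 20 mm, straight to 0.15 rad, scoop away; tumbler 25 mm of spoon line; it and jar level with saucer within 16 mm, jar 95-140 mm from jug and tumbler; bowl, saucer moved under 12 mm; all upright, at rest (horizontal distance between jug and saucer below 0.012 m and z of jug in the frame of saucer between 0.002 and 0.009 m and angle between each of jug, spoon's own z axis and vertical below 0.1 rad and linear speed of each of jug, spoon, tumbler, jar below 0.01 m/s and y of spoon in the frame of tray between -0.142 and -0.098 m and x of spoon in the frame of bowl between -0.02 and 0.02 m and angle between the x axis of spoon and the x axis of tray, either way round below 0.15 rad and z of each of spoon, tumbler, jar in the frame of tray below 0.012 m and x of tumbler in the frame of spoon above 0.06 m and y of tumbler in the frame of spoon between -0.025 and 0.025 m and x of tumbler in the frame of saucer between -0.016 and 0.016 m and angle between each of tumbler, jar's own z axis and vertical below 0.06 rad and x of jar in the frame of saucer between -0.016 and 0.016 m and horizontal distance between jar and jug between 0.095 and 0.14 m and horizontal distance between jar and tumbler between 0.095 and 0.14 m and distance of each of bowl, saucer from where it was at the start of the episode below 0.012 m); the robot touches nothing.
It fails at once if the bowl or the saucer is shoved about (distance of any of bowl, saucer from where it was at the start of the episode above 0.03 m).
It fails at once if the salt shaker, the sugar dispenser or the scoop is disturbed (distance of any of salt, sugar, scoop from where it was at the start of the episode above 0.025 m).
It fails at once if something is dropped or slammed onto the tray instead of being set down gently (reaches it at over 0.5 m/s) ((horizontal distance between jug and tray below 0.2 m and height (world z) of jug below 0.027 m and linear speed of jug above 0.5 m/s) or (horizontal distance between tumbler and tray below 0.2 m and height (world z) of tumbler below 0.022 m and linear speed of tumbler above 0.5 m/s) or (horizontal distance between jar and tray below 0.2 m and height (world z) of jar below 0.022 m and linear speed of jar above 0.5 m/s) or (horizontal distance between spoon and tray below 0.2 m and height (world z) of spoon below 0.022 m and linear speed of spoon above 0.5 m/s)).
It also fails if it takes over 106 s, if anything falls off the work surface, if the arm or the gripper's body presses on something with over 40 N, if the wrist force passes 120 N, or if a joint passes its speed limit or range.

ROBOT

A 7-joint arm with a two-finger parallel gripper is mounted at the origin on the work surface. World frame = base frame: x ahead of the robot, y to its left, z up, the work surface at z = 0. Lengths are in m, angles in rad, forces in N, time in s.
With the tool pointing down it reaches from about 0.425 to 0.925 m from the base axis. Payload 6.8 kg.
Tool frame: the origin (TCP) lies at the very end of the fingers, on their centre line; the grasp point (between the pads) lies 19 mm behind it; z points along the fingers, y is the line along which they close (so a half turn about z gives the same grasp; the last joint's range is limited). The gripper opens to 85 mm and grips with 20 to 120 N. Pads are 22 mm wide; open, the fingers measure 114 mm over their backs; the gripper's body (76 mm by 85 mm) begins 54 mm behind the grasp point. The pads swing forward as they close: fully open they stand 13 mm farther back than shut.
Start: joints at [-1.433, 0.477, 0.022, 1.555, -0.011, 1.109, -0.083], TCP at [0.164, 0.655, 0.231] pointing down, gripper open.
Joint ranges: [-2.96, 2.96], [-0.34, 2.1], [-1.41, 1.46], [0.24, 2.44], [-1.37, 4.51], [0.17, 1.92], [-2.96, 2.96]. Speed limits (rad/s): [2.39, 2.39, 3.14, 3.14, 3.14, 3.14, 3.14].

INTERFACE

Orientations are given as a unit quaternion [w, x, y, z].
In Python, from station import bot gives the robot as it stands. The module is installed in compiled form; this text tells all that it offers.
- The arm moves only by the shell command python3 -m jog 'ROWS' [OPENING] [FORCE]. ROWS is JSON, a list of rows, each a list of 4 numbers: the shift along the tool's x, y, z in cm, then the turn about the tool's z in rad. In form: [[x, y, z, spin], ...]. A call has 1 to 20 rows; each row is the pose to reach, as a shift and turn from the pose commanded when the call began, along the tool's axes at that moment; what a row does not reach only later rows make up. A row lasts 1/12 s, in which the tool goes at most 41.7 mm and 7.16 degrees, less where a joint would pass 70% of its speed; a pose out of reach is approached as far as the arm can. A call with a gripper value outside its range is refused whole. OPENING is the closure, from -1 (fully open) to 1 (shut), set as the call begins (- or left out, the last holds). The fingers move at their own pace and stop on an object; FORCE is the grip in N (left out, the last holds). Time passes only in rows, so rows that repeat a pose let the fingers close. It gives the time, the measured TCP pose, the force, the opening and the grip force at its end, in the units of the state.
- bot.get_obs(): the state, without advancing time (a new reading comes with each control period).
- bot.read_camera(name): name is "scene" or "top" or "wrist"; returns a dict with "pixels" (420x560x3 uint8, red, green, blue), "depth" (420x560 float32, m along the optical axis (not along the pixel's ray), 0 where there is no reading), "fovy" (degrees; the focal length in pixels is half the picture's height over the tangent of half this angle, whatever the lens; pixels are square), "cx", "cy" (the principal point, pixels), "distortion" ([k1, k2, p1, p2, k3] as OpenCV has them; the pictures are not rectified), "pose" (4x4, takes a point from camera to world coordinates). Camera axes: x right, y down, z forward; pixel columns grow to the right and rows downward; lengths in m; the calibration is good to about 2 mm. A picture is of the moment at which its call begins.
- bot.hand_in(): hands the job in; it is judged then, once.
The state is a dict: "t": time; "q": joint angles; "joint_vel": joint speeds; "joint_torque": joint torques, N m; "eef_pos": TCP position; "tool_rot": TCP orientation; "contact_force": force on the tool from outside, world axes, zero at the start; "torque": the same for the moment, N m; "gripper_width": opening from 0.0 (shut) to 1.0 (fully open); "grasp_force": force on a finger pad.
Only numpy, scipy, OpenCV 4.12 (cv2) and the standard library are available. Lean on these libraries where they do the work, as an engineer would, in place of code of your own. Each camera call takes 0.05 s, during which the arm holds its last target. There are 200 camera calls.

## Working session

There is one attempt and no reset: what is moved stays moved. The work goes in short steps, Python scripts to look and compute and a shell command to move; the robot and the scene stay as the last step left them, time stands still between calls to the robot, and variables do not carry over. Pictures are saved under pics/ and viewed, at most 14 in all, crops included, and the job is handed in when it is done.

```bash
mkdir -p pics; cat > h.py <<'E'
import numpy as np, cv2
from station import bot
def K(c):
    f=c["pixels"].shape[0]/2/np.tan(np.radians(c["fovy"])/2)
    return np.array([[f,0,c["cx"]],[0,f,c["cy"]],[0,0,1.]])
def ray(c,uv,z):
    "pixels -> world points on plane z"
    uv=np.array(uv,float).reshape(-1,1,2)
    n=cv2.undistortPoints(uv,K(c),np.array(c["distortion"])).reshape(-1,2)
    d=np.c_[n,np.ones(len(n))]@c["pose"][:3,:3].T; o=c["pose"][:3,3]
    return o+d*((z-o[2])/d[:,2])[:,None]
def cloud(c):
    h,w=c["depth"].shape
    v,u=np.mgrid[:h,:w]
    n=cv2.undistortPoints(np.c_[u.ravel(),v.ravel()].astype(float).reshape(-1,1,2),K(c),np.array(c["distortion"])).reshape(-1,2)
    D=c["depth"].ravel()[:,None]
    return (np.c_[n,np.ones(len(n))]*D@c["pose"][:3,:3].T+c["pose"][:3,3]).reshape(h,w,3)
def save(c,name): cv2.imwrite("pics/"+name,c["pixels"][:,:,::-1])
E
python3 - <<'E'
from h import *
import pickle
s=bot.get_obs();print({k:np.round(v,3) for k,v in s.items()})
d={}
for n in("scene","top","wrist"):
    c=bot.read_camera(n);d[n]=c;save(c,n+"0.png");print(n,np.round(c["pose"],3).tolist(),c["fovy"],c["distortion"])
pickle.dump(d,open("c0.pkl","wb"))
E
```

```text
{'t': np.float64(0.0), 'q': array([-1.433,  0.478,  0.022,  1.556, -0.012,  1.109, -0.083]), 'joint_vel': array([-0.   ,  0.001, -0.001, -0.001,  0.001, -0.   ,  0.   ]), 'joint_torque': array([-2.0000e-03, -5.9641e+01,  1.6070e+00, -2.8121e+01,  1.2000e-02,
        9.0000e-03, -0.0000e+00]), 'eef_pos': array([0.164, 0.654, 0.23 ]), 'tool_rot': array([-0.   ,  0.123,  0.992, -0.001]), 'contact_force': array([ 0.876, -0.229,  0.315]), 'torque': array([-0.021, -0.016,  0.023]), 'grasp_force': np.float64(0.0), 'gripper_width': np.float64(0.999)}
scene [[-0.695, 0.582, -0.421, 0.984], [0.719, 0.554, -0.421, 0.417], [-0.012, -0.595, -0.803, 0.798], [0.0, 0.0, 0.0, 1.0]] 50.58623933681283 [0.01420003 0.         0.         0.         0.        ]
top [[-0.015, -0.994, 0.112, 0.486], [-1.0, 0.016, 0.011, 0.003], [-0.012, -0.112, -0.994, 1.083], [0.0, 0.0, 0.0, 1.0]] 50.406791218104324 [-0.01395596  0.          0.          0.          0.        ]
wrist [[0.244, 0.921, 0.304, 0.086], [0.97, -0.231, -0.078, 0.673], [-0.002, 0.313, -0.95, 0.373], [0.0, 0.0, 0.0, 1.0]] 60.219406594054895 [-0.09284881  0.          0.          0.          0.        ]
```

View pics/top0.png

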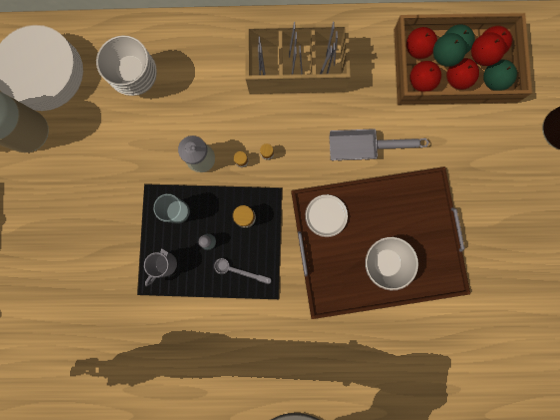

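View pics/scene0.png

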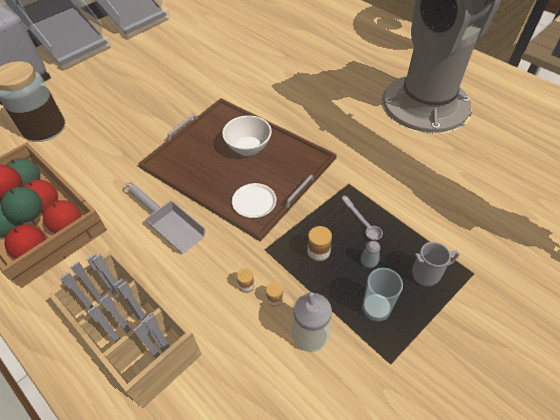

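Top view: the tray is at right, with the saucer (327,216), bowl (392,263) and scoop (375,145). The mat holds the tumbler (175,210), jug (158,265), salt (206,241), spoon (222,266)→(270,281) and a jar at (244,215).
Jar candidates are (244,215), which is big and on the mat, and (240,158) and (266,150), which are smaller and behind the mat. The mat one fits, being the largest; I'll confirm it in a crop.

```bash
python3 - <<'E'
from h import *
import pickle
d=pickle.load(open("c0.pkl","rb"));c=d["top"];im=c["pixels"]
cr=cv2.resize(im[140:300,135:295],None,fx=3.7,fy=3.7,interpolation=cv2.INTER_CUBIC)
cv2.imwrite("pics/mat.png",cr[:,:,::-1])
P=cloud(c)
hsv=cv2.cvtColor(im,cv2.COLOR_RGB2HSV)
def circ(mask,z,name):
    m,_=max(((k,cv2.contourArea(k)) for k in cv2.findContours(mask.astype(np.uint8),cv2.RETR_EXTERNAL,cv2.CHAIN_APPROX_NONE)[0]),key=lambda t:t[1])
    w=ray(c,m.reshape(-1,2),z)[:,:2].astype(np.float32)
    (x,y),r=cv2.minEnclosingCircle(w);print(name,"c",round(x,4),round(y,4),"r",round(r,4), 'mean',w.mean(0))
def roi(x0,y0,x1,y1):
    m=np.zeros(im.shape[:2],bool);m[y0:y1,x0:x1]=1;return m
Z=P[:,:,2]
circ(roi(290,180,360,250)&(hsv[:,:,1]<70)&(hsv[:,:,2]>90),.018,"saucer")
circ(roi(355,225,430,300)&(hsv[:,:,1]<70)&(hsv[:,:,2]>80),.060,"bowl")
circ(roi(225,195,265,235)&(hsv[:,:,1]>110)&(hsv[:,:,2]>80),.069,"jar")
for n,b,lo in (("jug",(135,240,185,295),.05),("tumbler",(145,185,195,230),.05),("salt",(190,230,220,255),.04),("jar",(225,195,265,235),.055)):
    q=P[roi(*b)&(Z>lo)&(Z<.2)]
    print(n,len(q), q.min(0),q.max(0),np.median(q,0)) if len(q) else print(n,0)
# tray: dark brown
m=roi(285,160,475,325)&(((hsv[:,:,0]<14)|(hsv[:,:,0]>170))&(hsv[:,:,2]<115)&(hsv[:,:,1]>60)).astype(bool)
m=cv2.morphologyEx(m.astype(np.uint8),cv2.MORPH_OPEN,np.ones((5,5)))
k=max(cv2.findContours(m,cv2.RETR_EXTERNAL,cv2.CHAIN_APPROX_NONE)[0],key=cv2.contourArea)
w=ray(c,cv2.convexHull(k).reshape(-1,2),.016)[:,:2].astype(np.float32);print("tray",cv2.minAreaRect(w))
ap=cv2.approxPolyDP(cv2.convexHull(k),8,True).reshape(-1,2);print(ap.tolist(),ray(c,ap,.016)[:,:2].round(4).tolist())
# spoon
m=roi(205,255,280,295)&(hsv[:,:,2]>75)
k=max(cv2.findContours(m.astype(np.uint8),cv2.RETR_EXTERNAL,cv2.CHAIN_APPROX_NONE)[0],key=cv2.contourArea)
ys,xs=np.nonzero(cv2.drawContours(np.zeros(m.shape,np.uint8),[k],-1,1,-1))
w=ray(c,np.c_[xs,ys],.010)[:,:2];mu=w.mean(0);u=np.linalg.svd(w-mu,full_matrices=False)[2][0];t=(w-mu)@u
print("spoon",mu,u,t.min(),t.max(),"mid",mu+u*(t.min()+t.max())/2)
print("mat z",np.median(Z[290:296,150:270]),"tray floor",np.median(Z[270:300,320:350]),"small jars px",Z[158,240],Z[150,266])
E
```

```text
saucer c 0.5751 -0.0853 r 0.0512 mean [ 0.57449293 -0.08503771]
bowl c 0.4599 -0.2267 r 0.0606 mean [ 0.4601894  -0.22695936]
jar c 0.573 0.1087 r 0.0248 mean [0.57306427 0.10914391]
jug 380 [0.41897073 0.27339526 0.05000818] [0.50149925 0.33187722 0.09140481] [0.4636518  0.30087488 0.07875398]
tumbler 445 [0.56161365 0.24237484 0.05020082] [0.62111035 0.30556814 0.10749383] [0.59317112 0.28292787 0.08669274]
salt 143 [0.50295417 0.18426417 0.04125769] [0.53081946 0.21111905 0.07089719] [0.51638542 0.19607999 0.06275417]
jar 334 [0.55158355 0.08597127 0.05585294] [0.5975594  0.13168943 0.07361669] [0.57424457 0.10866349 0.06855506]
tray ((0.510826051235199, -0.209931418299675), (0.3068475127220154, 0.37740767002105713), 7.936154842376709)
[[445, 168], [468, 293], [311, 317], [292, 191]] [[0.6849, -0.376], [0.3863, -0.4137], [0.3366, -0.0439], [0.6349, -0.0045]]
spoon [0.44600724 0.12674831] [0.3232428  0.94631606] -0.080232131484796 0.060348753877071164 mid [0.44279367 0.11734033]
mat z 0.0037516681317882883 tray floor 0.007910837824755435 small jars px 0.040858352373485785 0.043571985868260166
```

View pics/mat.png

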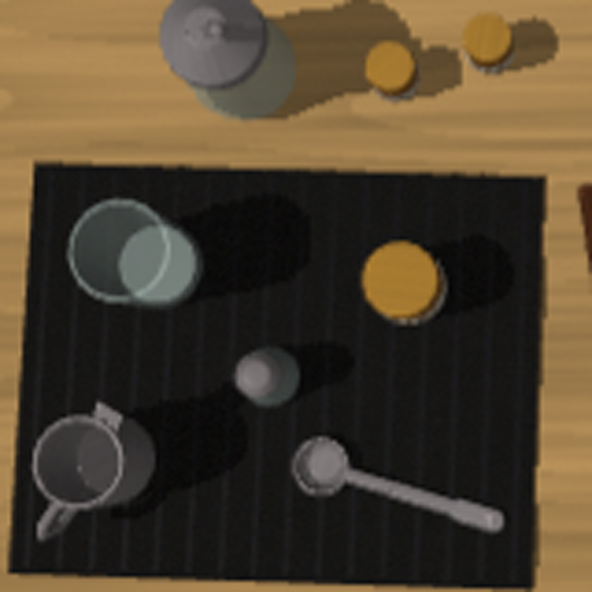

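The crop confirms the jar on the mat: lid about 47 mm across with its top at z≈0.069, while the others are only about 42 mm tall. In the crop, the jug's handle is at (48,520) and its lip at (108,413). The spoon's scoop is on the left at (322,465).

```bash
cat >> h.py <<'E'
def go(x,y,z,ang):
    "print shift (cm) in tool axes + spin so TCP is at x,y,z with tool y at world angle ang (deg, mod 180)"
    from scipy.spatial.transform import Rotation as R
    s=bot.get_obs();q=s["tool_rot"];M=R.from_quat([q[1],q[2],q[3],q[0]]).as_matrix()
    d=M.T@(np.array([x,y,z])-s["eef_pos"])*100
    a=np.degrees(np.arctan2(M[1,1],M[0,1])); e=(ang-a+90)%180-90
    print("t",round(float(s["t"]),2),"shift",d.round(2),"spin",round(-np.radians(e),3),"alt",round(-np.radians(e)+np.pi*np.sign(e),3),"now",s["eef_pos"].round(4),round(a,1),"q7",round(s["q"][6],2),"w",round(float(s["gripper_width"]),3),"F",round(float(s["grasp_force"]),1),"fz",s["contact_force"].round(1))
E
python3 - <<'E'
from h import *
import pickle
c=pickle.load(open("c0.pkl","rb"))["top"]
f=lambda u,v:(135+u/3.7-.36,140+v/3.7-.36)
for n,u,v,z in(("jugrim",79,461,.086),("lip",108,413,.086),("handle",48,520,.07),("handlelow",48,520,.05),("jugbot",100,467,.008),("tumrim",119,250,.104),("tumfoot",159,265,.008),("jarlid",402,280,.069)):print(n,ray(c,f(u,v),z).round(4))
go(.441,.112,.10,71.2-90)
E
```

```text
jugrim [[0.4657 0.3014 0.086 ]]
lip [[0.4942 0.2843 0.086 ]]
handle [[0.43   0.3246 0.07  ]]
handlelow [[0.4289 0.331  0.05  ]]
jugbot [[0.4601 0.311  0.008 ]]
tumrim [[0.591 0.274 0.104]]
tumfoot [[0.591  0.2741 0.008 ]]
jarlid [[0.5733 0.108  0.069 ]]
t 0.15 shift [-40.05 -45.84  13.12] spin -1.488 alt 1.653 now [0.1641 0.6543 0.2306] 75.9 q7 -0.08 w 0.997 F 0.0 fz [ 0.2 -0.1  0. ]
```

```bash
python3 -m jog '[[-3,-3.4,0,0.1],[-6,-6.9,0,0.2],[-9,-10.3,0,0.31],[-12,-13.7,0,0.42],[-15,-17.2,0,0.53],[-18,-20.6,0,0.64],[-21,-24,0,0.75],[-24,-27.5,0,0.86],[-27,-30.9,0,0.97],[-30,-34.3,0,1.08],[-33,-37.8,0,1.19],[-36,-41.2,0,1.3],[-38.5,-44,0,1.41],[-39.5,-45.3,0,1.52],[-40,-45.8,3,1.6],[-40,-45.8,6,1.65],[-40,-45.8,9,1.65],[-40,-45.8,11,1.65],[-40,-45.8,12,1.65],[-40,-45.8,12,1.65]]' 0
python3 - <<'E'
from h import *
c=bot.read_camera("wrist");save(c,"w1.png");save(bot.read_camera("scene"),"s1.png")
go(.441,.112,.0065,71.2-90)
E
```

```text
t: 1.82
eef_pos: [0.4394, 0.1126, 0.1096]
tool_rot: [-0.0, 0.812, 0.583, -0.002]
contact_force: [-0.5, 0.5, -0.3]
gripper_width: 0.501
grasp_force: 0.0
t 1.92 shift [-0.13  0.02 10.53] spin 0.003 alt -3.138 now [0.4412 0.1133 0.1118] -18.6 q7 -0.45 w 0.497 F 0.0 fz [ 0.9  0.8 -0.2]
```

View pics/w1.png

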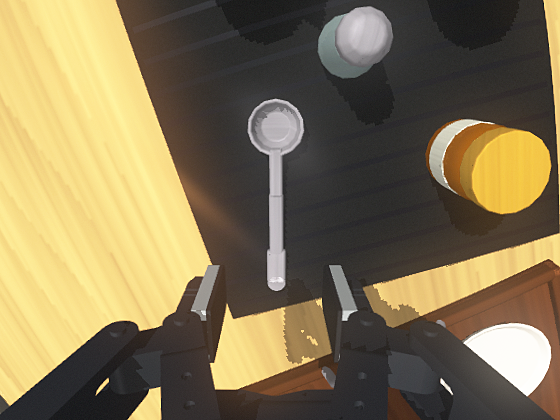

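The wrist view shows the spoon aligned with the fingers: scoop at (275,127), handle end at (277,283). I'll descend and grip.

```bash
python3 -m jog '[[0,0,2.5,0],[0,0,5,0],[0,0,7,0],[0,0,8.5,0],[0,0,9.5,0],[0,0,10,0],[0,0,10.3,0],[0,0,10.4,0],[0,0,10.4,0]]' 0
python3 -m jog '[[0,0,0,0],[0,0,0,0],[0,0,0,0],[0,0,0,0],[0,0,0,0],[0,0,0,0],[0,0,0,0],[0,0,0,0]]' 1 40
python3 -m jog '[[0,0,-0.5,0],[0,0,-2,0],[0,0,-4,0],[0,0,-7,0],[0,0,-10,0],[0,0,-12,0],[0,0,-12,0]]'
python3 - <<'E'
from h import *
c=bot.read_camera("wrist");save(c,"w2.png")
b=np.radians(7.75)
go(.4753-.008*np.cos(b),-.337-.008*np.sin(b),.13,7.75-90)
E
```

```text
t: 2.67
eef_pos: [0.4414, 0.1134, 0.0079]
tool_rot: [0.0, 0.812, 0.583, 0.001]
contact_force: [0.0, 0.4, -1.0]
gripper_width: 0.497
grasp_force: 0.0
t: 3.33
eef_pos: [0.4411, 0.1134, 0.0079]
tool_rot: [-0.0, 0.812, 0.583, 0.0]
contact_force: [-0.3, 0.4, 5.5]
gripper_width: 0.096
grasp_force: 39.1
t: 3.92
eef_pos: [0.4431, 0.1139, 0.131]
tool_rot: [0.0, 0.812, 0.583, 0.003]
contact_force: [1.0, 1.1, -0.4]
gripper_width: 0.097
grasp_force: 39.2
t 3.97 shift [-42.02  16.82  -0.19] spin 1.111 alt -2.031 now [0.442  0.1139 0.1292] -18.6 q7 -0.47 w 0.091 F 39.2 fz [-0.4 -0.7 -0.3]
```

View pics/w2.png

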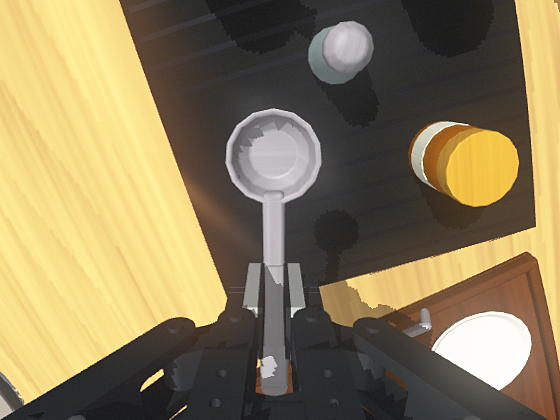

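The spoon is held straight, with the scoop at (273,155). Next I'll carry it to the tray.

```bash
python3 -m jog '[[-1.5,0.6,0,0.05],[-4,1.6,0,0.12],[-7,2.8,0,0.2],[-10,4,0,0.28],[-13,5.2,0,0.36],[-16,6.4,0,0.44],[-19,7.6,0,0.52],[-22,8.8,0,0.6],[-25,10,0,0.68],[-28,11.2,0,0.76],[-31,12.4,0,0.84],[-34,13.6,0,0.92],[-37,14.8,0,1.0],[-39.5,15.8,0,1.06],[-41,16.4,0,1.1],[-41.7,16.7,0,1.11],[-42,16.8,0,1.11],[-42,16.8,0,1.11],[-42,16.8,0,1.11]]'
python3 - <<'E'
from h import *
b=np.radians(7.75)
go(.4753-.007*np.cos(b),-.337-.007*np.sin(b),.0122,7.75-90)
E
```

```text
t: 5.55
eef_pos: [0.4655, -0.3372, 0.1266]
tool_rot: [-0.001, 0.998, 0.069, -0.001]
contact_force: [-0.5, 0.1, -0.8]
gripper_width: 0.096
grasp_force: 39.2
t 5.55 shift [ 0.28  0.13 11.44] spin 0.002 alt -3.14 now [ 0.4655 -0.3372  0.1266] -82.1 q7 -0.42 w 0.096 F 39.2 fz [-0.5  0.1 -0.8]
```

```bash
python3 -m jog '[[0.2,0.1,2,0],[0.2,0.1,5,0],[0.2,0.1,7.5,0],[0.2,0.1,9.5,0],[0.2,0.1,10.5,0],[0.2,0.1,11,0],[0.2,0.1,11.2,0],[0.2,0.1,11.4,0],[0.2,0.1,11.5,0],[0.2,0.1,11.5,0],[0.2,0.1,11.5,0]]'
python3 - <<'E'
from h import *
go(.468,-.338,.0119,7.75-90)
c=bot.read_camera("top");P=cloud(c)
go(.468,-.338,.0119,7.75-90)
E
```

```text
t: 6.47
eef_pos: [0.4684, -0.3394, 0.013]
tool_rot: [0.0, 0.998, 0.068, 0.001]
contact_force: [0.7, -0.4, -1.4]
gripper_width: 0.093
grasp_force: 39.2
t 6.47 shift [-0.02 -0.15  0.11] spin 0.001 alt -3.141 now [ 0.4684 -0.3394  0.013 ] -82.2 q7 -0.3 w 0.093 F 39.2 fz [ 0.7 -0.4 -1.4]
t 6.52 shift [-0.02 -0.15  0.1 ] spin 0.001 alt -3.141 now [ 0.4684 -0.3394  0.0129] -82.2 q7 -0.3 w 0.097 F 39.2 fz [0.1 0.1 0.1]
```

Lower the last millimetre, release partly, and rise.

```bash
python3 -m jog '[[0,0,0.05,0],[0,0,0.1,0],[0,0,0.13,0],[0,0,0.13,0]]'
python3 -m jog '[[0,0,0,0],[0,0,0,0],[0,0,0,0],[0,0,0,0],[0,0,-0.5,0],[0,0,-2,0],[0,0,-5,0],[0,0,-8,0],[0,0,-12,0],[0,0,-15,0],[0,0,-18,0],[0,0,-20,0],[0,0,-20,0]]' 0.4
python3 - <<'E'
from h import *
c=bot.read_camera("wrist");save(c,"w3.png")
print('tumbler');go(.591,.274,.22,70)
E
```

```text
t: 6.85
eef_pos: [0.4682, -0.3394, 0.0119]
tool_rot: [-0.0, 0.998, 0.068, 0.0]
contact_force: [-1.0, 1.4, 8.6]
gripper_width: 0.089
grasp_force: 40.3
t: 7.93
eef_pos: [0.4696, -0.3412, 0.2156]
tool_rot: [0.002, 0.998, 0.068, 0.003]
contact_force: [1.5, -1.4, 1.0]
gripper_width: 0.299
grasp_force: 0.0
tumbler
t 7.98 shift [ 20.41 -59.19  -0.72] spin 0.485 alt -2.657 now [ 0.4689 -0.3401  0.2133] -82.2 q7 -0.5 w 0.299 F 0.0 fz [-0.3  0.1 -0.1]
```

View pics/w3.png

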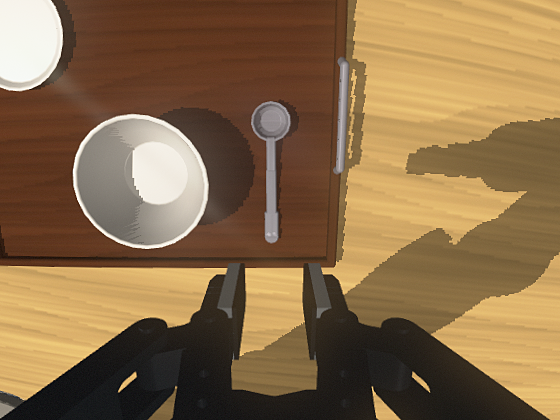

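The spoon lies straight at (271,120)–(271,240), to the right of the bowl (140,180). The tumbler is next, at tool angle 98°, so no spin is needed.

```bash
python3 -m jog '[[0.6,-1.8,0,0],[1.6,-4.7,0,0],[2.9,-8.3,0,0],[4.2,-12.1,0,0],[5.5,-15.9,0,0],[6.8,-19.7,0,0],[8.1,-23.5,0,0],[9.4,-27.3,0,0],[10.7,-31.1,0,0],[12,-34.9,0,0],[13.3,-38.7,0,0],[14.6,-42.5,0,0],[15.9,-46.3,0,0],[17.2,-50,0,0],[18.6,-54,0,0],[19.6,-56.8,0,0],[20.2,-58.6,0,0],[20.4,-59.2,0,0],[20.4,-59.2,0,0],[20.4,-59.2,0,0]]' -1
python3 - <<'E'
from h import *
go(.591,.274,.055,97.8)
E
```

```text
t: 9.65
eef_pos: [0.5896, 0.273, 0.2102]
tool_rot: [0.001, 0.998, 0.067, -0.001]
contact_force: [0.4, -1.1, -0.1]
gripper_width: 0.999
grasp_force: 0.0
t 9.65 shift [ 0.17 -0.11 15.52] spin -0.002 alt 3.14 now [0.5896 0.273  0.2102] -82.3 q7 -1.54 w 0.999 F 0.0 fz [ 0.4 -1.1 -0.1]
```

```bash
python3 -m jog '[[0.15,-0.1,2,0],[0.15,-0.1,5,0],[0.15,-0.1,8,0],[0.15,-0.1,11,0],[0.15,-0.1,13.5,0],[0.15,-0.1,15,0],[0.15,-0.1,15.5,0],[0.15,-0.1,15.6,0],[0.15,-0.1,15.6,0]]'
python3 -m jog '[[0,0,0,0],[0,0,0,0],[0,0,0,0],[0,0,0,0],[0,0,0,0],[0,0,0,0]]' 1 30
python3 - <<'E'
from h import *
go(.607,-.319,.20,97.8)
E
python3 -m jog '[[0,0,-0.5,0],[0,0,-2,0],[0,0,-5,0],[0,0,-8,0],[0,0,-11,0],[0,0,-13,0],[0,0,-14,0],[0,0,-14,0],[0,0,-14,0]]'
python3 - <<'E'
from h import *
go(.607,-.319,.20,97.8)
c=bot.read_camera("top");save(c,"t4.png");m=c["pixels"]
hsv=cv2.cvtColor(m,cv2.COLOR_RGB2HSV)
k=np.zeros(m.shape[:2],np.uint8);k[225:300,425:460]=1;k&=(hsv[:,:,1]<70)&(hsv[:,:,2]>80)
ct=max(cv2.findContours(k,0,1)[0],key=cv2.contourArea)
ys,xs=np.nonzero(cv2.drawContours(k*0,[ct],-1,1,-1));w=ray(c,np.c_[xs,ys],.014)[:,:2];mu=w.mean(0);u=np.linalg.svd(w-mu,full_matrices=False)[2][0];u*=np.sign(u[0]);t=(w-mu)@u
print("spoon px",xs.min(),xs.max(),ys.min(),ys.max(),"origin",mu+u*(t.max()-.068),"ang",np.degrees(np.arctan2(u[1],u[0])),np.ptp(t))
E
```

```text
t: 10.4
eef_pos: [0.5922, 0.2754, 0.0562]
tool_rot: [-0.0, 0.998, 0.067, 0.001]
contact_force: [-1.0, 0.3, 0.7]
gripper_width: 1.001
grasp_force: 0.0
t: 10.9
eef_pos: [0.5925, 0.2763, 0.0568]
tool_rot: [-0.001, 0.998, 0.068, 0.001]
contact_force: [-1.3, -1.8, 5.8]
gripper_width: 0.7
grasp_force: 31.8
t 10.9 shift [ -6.57  59.17 -14.39] spin -0.001 alt 3.141 now [0.5925 0.2763 0.0568] -82.2 q7 -1.43 w 0.7 F 31.8 fz [-1.3 -1.8  5.8]
t: 11.65
eef_pos: [0.5908, 0.2764, 0.1948]
tool_rot: [-0.0, 0.998, 0.068, -0.0]
contact_force: [-0.7, -0.4, -2.8]
gripper_width: 0.697
grasp_force: 33.6
t 11.65 shift [-6.48 59.21 -0.54] spin 0.0 alt -3.142 now [0.5908 0.2764 0.1948] -82.2 q7 -1.53 w 0.697 F 33.6 fz [-0.7 -0.4 -2.8]
spoon px 425 442 227 286 origin [ 0.47540898 -0.33969775] ang 5.732640906060555 0.14065712615917897
```

View pics/t4.png

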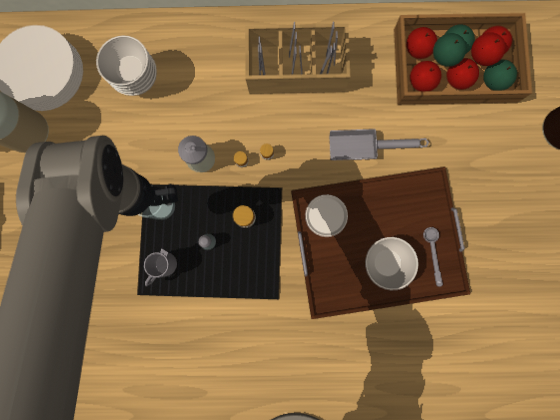

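The tumbler is held and lifted. The spoon on the tray at (432,230)–(439,286) is in place. Now the tumbler goes over the tray.

```bash
python3 -m jog '[[-0.2,1.5,0,0],[-0.5,4,0,0],[-0.8,7.5,0,0],[-1.2,11,0,0],[-1.6,14.5,0,0],[-2,18,0,0],[-2.4,21.5,0,0],[-2.8,25,0,0],[-3.2,28.5,0,0],[-3.6,32,0,0],[-4,35.5,0,0],[-4.4,39,0,0],[-4.8,42.5,0,0],[-5.2,46,0,0],[-5.6,49.5,0,0],[-5.9,53,0,0],[-6.2,56,0,0],[-6.4,58,0,0],[-6.5,59,0,0],[-6.5,59.3,0,0]]'
python3 -m jog '[[0,0,2,0],[0,0,5,0],[0,0,8,0],[0,0,10,0],[0,0,11.5,0],[0,0,12.3,0],[0,0,12.6,0],[0,0,12.6,0],[0,0,12.6,0]]'
python3 - <<'E'
from h import *
go(.607,-.3205,.0605,97.8)
E
```

```text
t: 13.37
eef_pos: [0.6051, -0.3228, 0.1937]
tool_rot: [0.0, 0.998, 0.066, -0.001]
contact_force: [-0.4, 1.0, -2.6]
gripper_width: 0.706
grasp_force: 33.8
t: 14.12
eef_pos: [0.6079, -0.3205, 0.0702]
tool_rot: [0.0, 0.998, 0.068, 0.001]
contact_force: [-0.2, -0.7, -2.6]
gripper_width: 0.702
grasp_force: 33.7
t 14.12 shift [-0.09 -0.02  0.97] spin -0.0 alt 3.141 now [ 0.6079 -0.3205  0.0702] -82.2 q7 -0.54 w 0.702 F 33.7 fz [-0.2 -0.7 -2.6]
```

```bash
python3 -m jog '[[0,0,0.4,0],[0,0,0.7,0],[0,0,0.8,0],[0,0,0.9,0],[0,0,0.9,0],[0,0,0.9,0]]'
```

```text
t: 14.62
eef_pos: [0.6074, -0.3203, 0.0608]
tool_rot: [-0.0, 0.998, 0.068, 0.0]
contact_force: [-1.0, 1.9, 6.0]
gripper_width: 0.704
grasp_force: 33.3
```

Contact felt; release and rise, then head to the jug (grip across its y axis, at 59°).

```bash
python3 -m jog '[[0,0,0,0],[0,0,0,0],[0,0,0,0],[0,0,0,0],[0,0,-0.5,0],[0,0,-2,0],[0,0,-5,0],[0,0,-8,0],[0,0,-11,0],[0,0,-14,0],[0,0,-14,0],[0,0,-14,0]]' -0.9
python3 - <<'E'
from h import *
go(.464,.303,.20,59)
c=bot.read_camera("top");save(c,"t5.png")
E
```

```text
t: 15.62
eef_pos: [0.6082, -0.3213, 0.2035]
tool_rot: [0.001, 0.998, 0.068, 0.002]
contact_force: [0.3, 0.4, -1.3]
gripper_width: 0.949
grasp_force: 0.0
t 15.62 shift [ -5.86 -63.81   0.16] spin 0.676 alt -2.465 now [ 0.6082 -0.3213  0.2035] -82.2 q7 -0.62 w 0.949 F 0.0 fz [ 0.3  0.4 -1.3]
```

```bash
python3 -m jog '[[-0.2,-2,0,0.03],[-0.5,-5,0,0.07],[-0.9,-9,0,0.11],[-1.3,-13,0,0.15],[-1.7,-17,0,0.19],[-2.1,-21,0,0.23],[-2.5,-25,0,0.27],[-2.9,-29,0,0.31],[-3.3,-33,0,0.35],[-3.7,-37,0,0.39],[-4.1,-41,0,0.44],[-4.4,-45,0,0.48],[-4.7,-49,0,0.52],[-5,-53,0,0.56],[-5.3,-57,0,0.6],[-5.5,-60,0,0.64],[-5.7,-62,0,0.67],[-5.8,-63.3,0,0.68],[-5.9,-63.8,0,0.68],[-5.9,-63.8,0,0.68]]' -1
python3 - <<'E'
from h import *
c=bot.read_camera("wrist");save(c,"w6.png")
go(.464,.303,.056-.027,59)
P=cloud(c);q=P[(P[:,:,2]>.08)&(P[:,:,2]<.092)&(abs(P[:,:,0]-.465)<.06)&(abs(P[:,:,1]-.303)<.06)]
print(len(q),cv2.minEnclosingCircle(q[:,:2].astype(np.float32)),q.mean(0))
E
```

```text
t: 17.33
eef_pos: [0.4614, 0.3048, 0.1992]
tool_rot: [0.001, 0.964, -0.267, -0.0]
contact_force: [0.1, -0.5, -0.8]
gripper_width: 0.994
grasp_force: 0.0
t 17.38 shift [ 0.19 -0.1  17.05] spin -0.003 alt 3.139 now [0.4619 0.3034 0.1995] -121.1 q7 -2.22 w 0.998 F 0.0 fz [-0.5  0.1 -0.2]
1504 ((0.46890828013420105, 0.29901471734046936), 0.033129047602415085) [0.46930884 0.29897838 0.08470526]
```

View pics/w6.png

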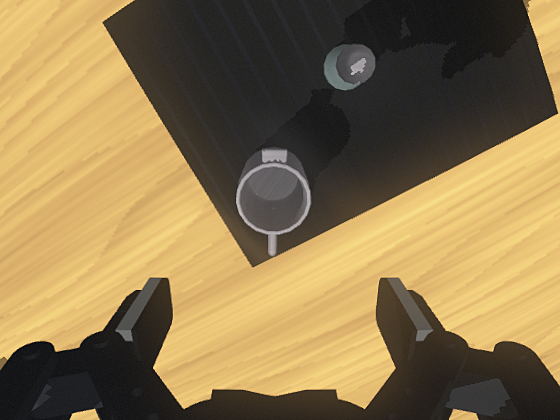

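The jug at (273,200) is aligned: lip above at (274,156), handle below at (272,245). Descend and grip.

```bash
python3 -m jog '[[0.2,-0.05,2,0],[0.2,-0.05,5,0],[0.2,-0.05,8,0],[0.2,-0.05,11,0],[0.2,-0.05,14,0],[0.2,-0.05,15.8,0],[0.2,-0.05,16.6,0],[0.2,-0.05,16.9,0],[0.2,-0.05,16.9,0]]'
python3 -m jog '[[0,0,0,0],[0,0,0,0],[0,0,0,0],[0,0,0,0],[0,0,0,0],[0,0,0,0],[0,0,0,0]]' 1 50
python3 - <<'E'
from h import *
go(.464,.303,.030,59)
E
python3 -m jog '[[0,0,-0.5,0],[0,0,-2,0],[0,0,-5,0],[0,0,-8,0],[0,0,-11,0],[0,0,-13,0],[0,0,-14,0],[0,0,-14,0],[0,0,-14,0]]'
python3 - <<'E'
from h import *
c=bot.read_camera("wrist");P=cloud(c);save(c,"w7.png")
p=bot.get_obs()["eef_pos"];print(p)
q=P[(P[:,:,2]>p[2]+.047)&(P[:,:,2]<p[2]+.062)&(np.hypot(P[:,:,0]-p[0],P[:,:,1]-p[1])<.045)]
print(len(q),cv2.minEnclosingCircle(q[:,:2].astype(np.float32)) if len(q) else 0)
go(.5747,-.0852,p[2],59)
E
```

```text
t: 18.13
eef_pos: [0.4649, 0.3023, 0.0313]
tool_rot: [0.0, 0.963, -0.27, 0.0]
contact_force: [-1.3, -0.3, -1.2]
gripper_width: 0.998
grasp_force: 0.0
t: 18.72
eef_pos: [0.465, 0.3035, 0.0325]
tool_rot: [-0.001, 0.963, -0.269, 0.0]
contact_force: [-1.3, -1.9, 7.4]
gripper_width: 0.642
grasp_force: 51.5
t 18.72 shift [-0.06  0.1   0.25] spin -0.003 alt 3.138 now [0.465  0.3035 0.0325] -121.2 q7 -2.03 w 0.642 F 51.5 fz [-1.3 -1.9  7.4]
t: 19.47
eef_pos: [0.4638, 0.3036, 0.1706]
tool_rot: [-0.0, 0.963, -0.268, -0.0]
contact_force: [-0.3, 0.0, -2.6]
gripper_width: 0.647
grasp_force: 53.5
[0.46336984 0.30332981 0.16992655]
10555 ((0.46373075246810913, 0.303086519241333), 0.04507974162697792)
t 19.52 shift [29.62 27.49  0.  ] spin -0.003 alt 3.139 now [0.4634 0.3033 0.1699] -121.1 q7 -2.19 w 0.644 F 53.5 fz [-0.3 -0.5 -2.4]
```

View pics/w7.png

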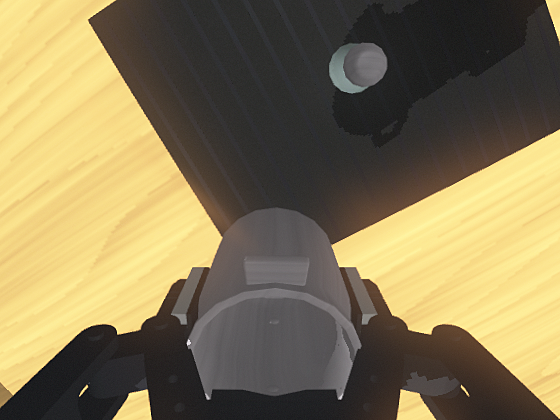

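The jug is held upright with its lip at (275,265). Carry it to the saucer.

```bash
python3 -m jog '[[1,0.9,0,0],[3,2.8,0,0],[5.5,5.1,0,0],[8,7.4,0,0],[10.5,9.7,0,0],[13,12,0,0],[15.5,14.4,0,0],[18,16.7,0,0],[20.5,19,0,0],[23,21.3,0,0],[25.5,23.7,0,0],[27.5,25.5,0,0],[29,26.9,0,0],[29.5,27.4,0,0],[29.6,27.5,0,0],[29.6,27.5,3,0],[29.6,27.5,6,0],[29.6,27.5,8,0],[29.6,27.5,9,0],[29.6,27.5,9,0]]'
python3 - <<'E'
from h import *
c=bot.read_camera("top");save(c,"t8.png")
go(.5747,-.0852,.0405,59)
E
```

```text
t: 21.18
eef_pos: [0.5732, -0.0836, 0.0785]
tool_rot: [0.0, 0.963, -0.268, -0.003]
contact_force: [1.4, 0.5, -1.8]
gripper_width: 0.641
grasp_force: 53.4
t 21.23 shift [0.08 0.06 3.97] spin -0.002 alt 3.139 now [ 0.5744 -0.0843  0.0802] -121.1 q7 -1.43 w 0.641 F 53.5 fz [ 0.1  0.4 -1.2]
```

```bash
python3 -m jog '[[0.05,0.05,1,0],[0.05,0.05,2,0],[0.05,0.05,2.8,0],[0.05,0.05,3.3,0],[0.05,0.05,3.6,0],[0.05,0.05,3.75,0],[0.05,0.05,3.75,0],[0.05,0.05,3.75,0]]'
python3 - <<'E'
from h import *
bot.read_camera("wrist");go(.5747,-.0852,.0405,59)
E
```

```text
t: 21.9
eef_pos: [0.5756, -0.086, 0.0437]
tool_rot: [-0.0, 0.963, -0.269, 0.0]
contact_force: [0.2, 0.2, -1.2]
gripper_width: 0.647
grasp_force: 53.5
t 21.95 shift [-0.12 -0.02  0.33] spin -0.003 alt 3.138 now [ 0.5756 -0.086   0.0438] -121.2 q7 -1.39 w 0.647 F 53.5 fz [-0.3  0.5 -2. ]
```

```bash
python3 -m jog '[[-0.05,0,0.1,0],[-0.05,0,0.17,0],[-0.05,0,0.22,0],[-0.05,0,0.22,0],[-0.05,0,0.22,0]]'
python3 -m jog '[[0,0,0.03,0],[0,0,0.06,0],[0,0,0.09,0],[0,0,0.09,0]]'
```

```text
t: 22.37
eef_pos: [0.5751, -0.0856, 0.0416]
tool_rot: [-0.0, 0.963, -0.269, 0.0]
contact_force: [-1.1, -0.7, 2.6]
gripper_width: 0.64
grasp_force: 53.6
t: 22.7
eef_pos: [0.5752, -0.0857, 0.0415]
tool_rot: [-0.001, 0.963, -0.269, 0.0]
contact_force: [-4.2, 1.7, 12.2]
gripper_width: 0.648
grasp_force: 54.1
```

Down on the saucer. Release and rise, then look at the jug.

```bash
python3 -m jog '[[0,0,-0.08,0],[0,0,-0.08,0]]'
python3 -m jog '[[0,0,0,0],[0,0,0,0],[0,0,0,0],[0,0,0,0],[0,0,-0.5,0],[0,0,-2,0],[0,0,-5,0],[0,0,-8,0],[0,0,-11,0],[0,0,-14,0],[0,0,-14,0],[0,0,-14,0]]' -0.9
python3 - <<'E'
from h import *
go(.573,.1085,.16,90)
E
```

```text
t: 22.87
eef_pos: [0.5752, -0.0857, 0.0415]
tool_rot: [-0.0, 0.963, -0.269, 0.0]
contact_force: [-1.9, 0.4, 4.8]
gripper_width: 0.648
grasp_force: 53.8
t: 23.87
eef_pos: [0.5761, -0.086, 0.1838]
tool_rot: [-0.001, 0.963, -0.269, 0.002]
contact_force: [-0.2, -0.1, -0.9]
gripper_width: 0.948
grasp_force: 0.0
t 23.87 shift [-10.35 -16.47   2.39] spin -0.544 alt 2.597 now [ 0.5761 -0.086   0.1838] -121.2 q7 -1.53 w 0.948 F 0.0 fz [-0.2 -0.1 -0.9]
```

```bash
python3 -m jog '[[-0.8,-1.3,0,0],[-2.2,-3.5,0,0],[-4,-6.4,0,0],[-5.8,-9.3,0,0],[-7.6,-12.1,0,0],[-9.2,-14.6,0,0],[-10.1,-16,0,0],[-10.4,-16.5,0,0],[-10.4,-16.5,1,0],[-10.4,-16.5,3,0],[-10.4,-16.5,4,0],[-10.4,-16.5,4,0],[-10.4,-16.5,4,0]]' -1
python3 - <<'E'
from h import *
c=bot.read_camera("top");save(c,"t9.png");P=cloud(c)
go(.573,.1085,.025,58.8)
q=P[(P[:,:,2]>.085)&(P[:,:,2]<.102)&(np.hypot(P[:,:,0]-.575,P[:,:,1]+.085)<.045)]
print("jug rim",len(q),cv2.minEnclosingCircle(q[:,:2].astype(np.float32)) if len(q) else 0)
q=P[(P[:,:,2]>.06)&(P[:,:,2]<.115)&(np.hypot(P[:,:,0]-.607,P[:,:,1]+.32)<.05)]
print("tumbler",len(q),cv2.minEnclosingCircle(q[:,:2].astype(np.float32)) if len(q) else 0)
E
```

```text
t: 24.95
eef_pos: [0.5709, 0.1075, 0.1407]
tool_rot: [0.001, 0.963, -0.27, -0.001]
contact_force: [0.7, -0.4, 0.5]
gripper_width: 1.001
grasp_force: 0.0
t 25.0 shift [ 0.09 -0.14 11.64] spin -0.002 alt 3.14 now [0.5715 0.1078 0.1414] -121.3 q7 -1.8 w 1.0 F 0.0 fz [ 0.6 -0.7  0.1]
jug rim 203 ((0.5712741613388062, -0.08669622242450714), 0.04263273999094963)
tumbler 475 ((0.6072692275047302, -0.32210734486579895), 0.031240856274962425)
```

View pics/t9.png

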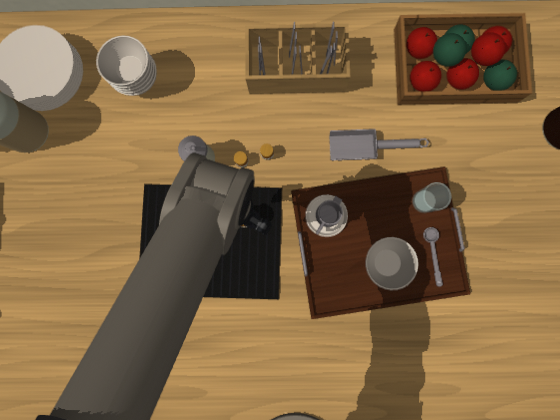

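The jug is on the saucer at (326,214) and the tumbler behind the spoon at (432,198). Grip the jar.

```bash
python3 -m jog '[[0.1,-0.1,2,0],[0.1,-0.1,5,0],[0.1,-0.1,8,0],[0.1,-0.1,10,0],[0.1,-0.1,11,0],[0.1,-0.1,11.5,0],[0.1,-0.1,11.5,0],[0.1,-0.1,11.5,0]]'
python3 -m jog '[[0,0,0,0],[0,0,0,0],[0,0,0,0],[0,0,0,0],[0,0,0,0],[0,0,0,0],[0,0,0,0],[0,0,0,0]]' 1 40
python3 - <<'E'
from h import *
go(.573,.1085,.025,58.8)
E
python3 -m jog '[[0,0,-0.5,0],[0,0,-2,0],[0,0,-5,0],[0,0,-8,0],[0,0,-11,0],[0,0,-14,0],[0,0,-16,0],[0,0,-17,0],[0,0,-17,0],[0,0,-17,0]]'
python3 - <<'E'
from h import *
bot.read_camera("wrist")
go(.591,-.203,.20,58.8)
E
```

```text
t: 25.67
eef_pos: [0.5737, 0.1095, 0.0274]
tool_rot: [-0.0, 0.963, -0.269, 0.001]
contact_force: [0.9, 0.3, -0.5]
gripper_width: 1.002
grasp_force: 0.0
t: 26.33
eef_pos: [0.5733, 0.11, 0.0273]
tool_rot: [-0.001, 0.963, -0.269, 0.0]
contact_force: [-1.7, 0.9, 8.2]
gripper_width: 0.542
grasp_force: 40.4
t 26.33 shift [0.05 0.14 0.23] spin 0.0 alt -3.141 now [0.5733 0.11   0.0273] -121.2 q7 -1.68 w 0.542 F 40.4 fz [-1.7  0.9  8.2]
t: 27.17
eef_pos: [0.5724, 0.11, 0.1961]
tool_rot: [-0.0, 0.963, -0.269, -0.0]
contact_force: [-0.7, 0.4, -1.6]
gripper_width: 0.541
grasp_force: 41.6
t 27.22 shift [17.83 25.79 -0.48] spin 0.001 alt -3.141 now [0.5719 0.11   0.1952] -121.2 q7 -1.86 w 0.545 F 41.6 fz [ 0.3  0.6 -2. ]
```

```bash
python3 -m jog '[[0.7,1,0,0],[2,2.9,0,0],[3.8,5.5,0,0],[5.6,8.1,0,0],[7.4,10.7,0,0],[9.2,13.3,0,0],[11,15.9,0,0],[12.8,18.5,0,0],[14.6,21.1,0,0],[16.2,23.4,0,0],[17.3,25,0,0],[17.8,25.7,0,0],[17.8,25.8,0,0],[17.8,25.8,3,0],[17.8,25.8,6,0],[17.8,25.8,9,0],[17.8,25.8,12,0],[17.8,25.8,14,0],[17.8,25.8,14.8,0],[17.8,25.8,15,0]]'
python3 -m jog '[[0,0,0.3,0],[0,0,0.5,0],[0,0,0.6,0]]'
python3 - <<'E'
from h import *
go(.591,-.203,.0315,58.8)
E
```

```text
t: 28.88
eef_pos: [0.5904, -0.2012, 0.0441]
tool_rot: [-0.0, 0.963, -0.268, -0.002]
contact_force: [0.3, -0.5, -0.5]
gripper_width: 0.543
grasp_force: 41.6
t: 29.13
eef_pos: [0.5923, -0.2032, 0.0412]
tool_rot: [-0.0, 0.963, -0.269, 0.001]
contact_force: [0.7, -0.1, -1.1]
gripper_width: 0.544
grasp_force: 41.6
t 29.13 shift [-0.12  0.04  0.97] spin 0.001 alt -3.141 now [ 0.5923 -0.2032  0.0412] -121.2 q7 -1.23 w 0.544 F 41.6 fz [ 0.7 -0.1 -1.1]
```

```bash
python3 -m jog '[[0,0,0.4,0],[0,0,0.6,0],[0,0,0.7,0],[0,0,0.75,0],[0,0,0.75,0],[0,0,0.75,0]]'
python3 -m jog '[[0,0,0.05,0],[0,0,0.1,0],[0,0,0.13,0],[0,0,0.13,0]]'
```

```text
t: 29.63
eef_pos: [0.5915, -0.2032, 0.0328]
tool_rot: [-0.0, 0.963, -0.269, 0.0]
contact_force: [0.3, -0.0, -2.3]
gripper_width: 0.545
grasp_force: 41.6
t: 29.97
eef_pos: [0.5915, -0.2032, 0.0314]
tool_rot: [-0.0, 0.963, -0.269, 0.0]
contact_force: [0.1, 0.3, -1.5]
gripper_width: 0.544
grasp_force: 41.6
```

```bash
python3 -m jog '[[0,0,0.03,0],[0,0,0.06,0],[0,0,0.08,0],[0,0,0.08,0]]'
```

```text
t: 30.3
eef_pos: [0.5915, -0.2032, 0.0314]
tool_rot: [-0.0, 0.963, -0.269, 0.0]
contact_force: [-2.4, 1.8, 6.5]
gripper_width: 0.543
grasp_force: 42.3
```

Contact. Release, rise, move clear and check the whole tray.

```bash
python3 -m jog '[[0,0,0,0],[0,0,0,0],[0,0,0,0],[0,0,0,0],[0,0,-0.5,0],[0,0,-2,0],[0,0,-5,0],[0,0,-8,0],[0,0,-12,0],[0,0,-16,0],[0,0,-18,0],[0,0,-18,0]]' -0.7
python3 -m jog '[[-1,-2,0,0],[-3,-5,0,0],[-5,-8,0,0],[-7,-11,0,0],[-9,-14,0,0],[-11,-17,0,0],[-13,-20,0,0],[-15,-23,0,0],[-17,-25,0,0],[-17.8,-25.8,0,0],[-17.8,-25.8,0,0],[-17.8,-25.8,0,0],[-17.8,-25.8,0,0],[-17.8,-25.8,0,0]]'
python3 - <<'E'
from h import *
c=bot.read_camera("top");im=c["pixels"]
cv2.imwrite("pics/t10.png",cv2.resize(im[155:325,285:480],None,fx=3.5,fy=3.5,interpolation=cv2.INTER_CUBIC)[:,:,::-1])
save(bot.read_camera("scene"),"s10.png")
hsv=cv2.cvtColor(im,cv2.COLOR_RGB2HSV)
def con(b,m):
    k=np.zeros(im.shape[:2],np.uint8);k[b[1]:b[3],b[0]:b[2]]=1;k&=m.astype(np.uint8)
    return max(cv2.findContours(k,0,cv2.CHAIN_APPROX_NONE)[0],key=cv2.contourArea).reshape(-1,2)
g=hsv[:,:,1]<70;V=hsv[:,:,2]
for n,b,m,z in(("saucer",(290,180,360,250),g&(V>90),.018),("bowl",(355,225,421,300),g&(V>80),.060),("jar",(355,185,405,235),(hsv[:,:,1]>150)&(V>110),.073)):
    w=ray(c,con(b,m),z)[:,:2].astype(np.float32);print(n,cv2.minEnclosingCircle(w))
P=cloud(c)
for n,x,y,z0,z1 in(("jar",.591,-.203,.065,.08),("jug",.575,-.085,.088,.102),("tumbler",.607,-.321,.06,.115)):
    q=P[(P[:,:,2]>z0)&(P[:,:,2]<z1)&(np.hypot(P[:,:,0]-x,P[:,:,1]-y)<.04)];print(n,len(q),cv2.minEnclosingCircle(q[:,:2].astype(np.float32)) if len(q) else 0)
k=con((420,222,450,292),g&(V>75));ys,xs=np.nonzero(cv2.drawContours(np.zeros(g.shape,np.uint8),[k],-1,1,-1))
w=ray(c,np.c_[xs,ys],.013)[:,:2];mu=w.mean(0);u=np.linalg.svd(w-mu,full_matrices=False)[2][0];u*=np.sign(u[0]);t=(w-mu)@u
print("spoon",mu+u*(t.max()-.068),np.degrees(np.arctan2(u[1],u[0])),np.ptp(t)); go(.5,0,.2,0)
E
```

```text
t: 31.3
eef_pos: [0.5937, -0.2053, 0.2172]
tool_rot: [-0.0, 0.963, -0.269, 0.005]
contact_force: [0.8, -0.5, 0.7]
gripper_width: 0.849
grasp_force: 0.0
t: 32.47
eef_pos: [0.573, 0.1073, 0.211]
tool_rot: [0.0, 0.963, -0.27, 0.0]
contact_force: [-0.2, -0.9, 0.4]
gripper_width: 0.85
grasp_force: 0.0
saucer ((0.5744436383247375, -0.08500054478645325), 0.050911661237478256)
bowl ((0.46013596653938293, -0.22638194262981415), 0.060244739055633545)Traceback (most recent call last):
  File "<stdin>", line 11, in <module>
  File "<stdin>", line 8, in con
ValueError: max() iterable argument is empty
```

View pics/t10.png

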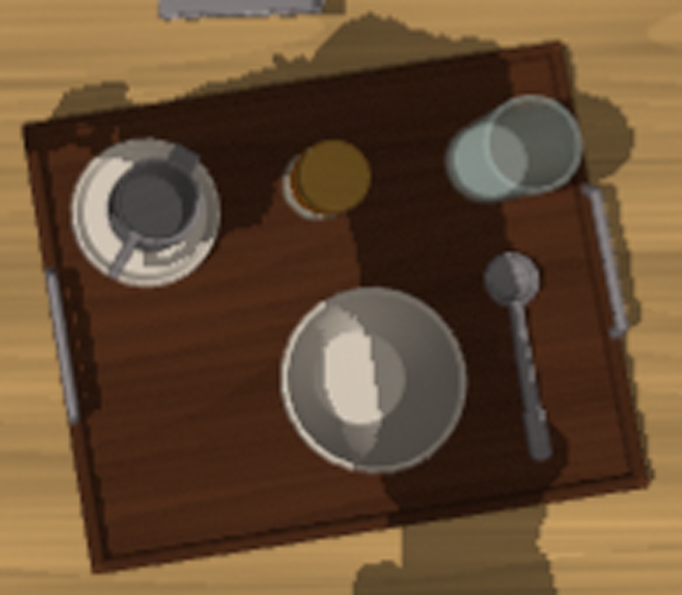

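View pics/s10.png

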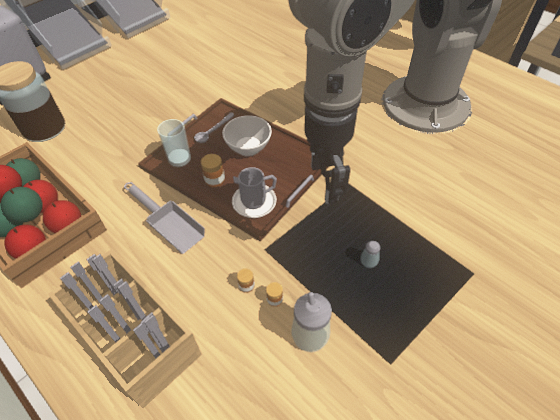

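Everything stands upright: jug (150,202) on the saucer, jar (332,176), tumbler (533,143), spoon (512,278)–(540,455). The bowl and saucer are where they were. Last number check.

```bash
python3 - <<'E'
from h import *
c=bot.read_camera("top")
f=lambda u,v:(285+u/3.5-.36,155+v/3.5-.36)
b=np.radians(7.75);R=np.array([[np.cos(b),-np.sin(b)],[np.sin(b),np.cos(b)]])
for n,u,v,z in(("jug",151,202,.095),("jar",332,176,.073),("tumrim",533,144,.108),("tumfoot",487,161,.012),("scoop",512,278,.02),("handle end",541,456,.014),("bowl",374,379,.06),("saucer",146,212,.018)):
    p=ray(c,f(u,v),z)[0,:2];print(n,p.round(4),"tray",((p-[.511,-.21])@R).round(4))
E
```

```text
jug [ 0.5747 -0.0826] tray [0.0803 0.1176]
jar [ 0.5917 -0.2024] tray [ 0.081  -0.0034]
tumrim [ 0.6061 -0.3222] tray [ 0.0791 -0.124 ]
tumfoot [ 0.6067 -0.3219] tray [ 0.0797 -0.1238]
scoop [ 0.5257 -0.3324] tray [-0.002  -0.1233]
handle end [ 0.4059 -0.3478] tray [-0.1227 -0.1224]
bowl [ 0.4603 -0.2272] tray [-0.0526 -0.0102]
saucer [ 0.5748 -0.0857] tray [0.0799 0.1146]
```

All within tolerance, so I'm handing it in.

```bash
python3 -c "
from station import bot
print(bot.hand_in())"
```

```text
the job is handed in; nothing more can be done
None
```

The tray is laid and handed in: in the last camera check the jug, spoon, tumbler and jar were all upright and within tolerance, with the bowl and saucer unmoved; the judge's verdict was not shown.

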